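# Start a bearing test: latch the guard, reset, hold to run

## Task

Start the bearing test: with the fingertips push the station's clear guard lid down until its latch catches and holds it shut, then press the blue reset button all the way in and let it out again, then press the green hold-to-run button all the way in and finish your program while still holding it in. Only push: nothing is picked up or lifted, the red emergency stop is not pressed, and the bearing in the nest and the things lying around stay where they are.

Things in the scene. Friction and masses are not known exactly. Their poses are not given: they have to be found in the camera images.
- test_station: bearing test station: grey plinth with an aluminium walled chamber, 150 x 170 mm, 76 mm high without its lid, clamped to the bench by feet reaching 110 mm either side in y. Origin: centre of its underside. Its -x axis points to its front (latch side, nearest the robot), +x to the hinge, z up. A latch case and knob stand out of the middle of the front to x = -100 mm, 54 to 77 mm above the bench
- guard_lid (a joint): angle of the guard lid (rad): 0 = fully down, positive = front edge raised, stop at 1.25. It starts half open, at about 0.6 to 0.9. A light spring lifts it, so it comes up again unless latched; 1 to 3 N at the front move it, and from about 0.10 down to 0.03 about 6 N on the pad push it past the latch. Latched it rests at about 0.011; not caught, it springs up again to about 0.6
- lid_pad (a point): centre of the top face of the black ribbed rubber push pad on the lid's upper side near the front edge, 34 mm (hinge to front) x 64 mm, 5 mm high; 128 mm from the hinge axis. It moves with the lid; its z axis is the lid's outward normal, -x points from the hinge to the front edge. 90 mm above the bench when the lid is shut
- lid_hinge (a point): middle of the lid's hinge axis, 80 mm above the bench, at the back of the station. The lid is a clear panel in a black frame, 152 mm from this axis to its free front edge, 172 mm wide (along y), 8 mm thick
- latch_bolt (a joint): slide of the sprung latch bolt (m): 0 = out (rest), up to 0.011 = pushed back. It slams by itself: a bar under the lid's front pushes the bevelled bolt back about 6 mm and the bolt springs out over it
- reset_box: grey push-button box 72 x 72 mm, 50 mm high, clamped to the bench, with the blue reset button in the middle of its top. Origin: centre of its underside; z up. The three button boxes stand in a row in front of the station and may be in any order
- reset_button (a joint): travel of the blue reset button (m): 0 = out, 0.006 = fully in; springs back; fully in takes 5 N
- reset_button_top (a point): centre of the flat top of the blue reset button, 28 mm across, 68 mm above the bench when out; it moves with the button, which goes straight down. Fully in, it still stands 4 mm proud of its metal collar (44 mm across)
- run_box: grey push-button box like that of the reset button, with the green hold-to-run button. Origin: centre of its underside; z up
- run_button (a joint): travel of the green hold-to-run button (m): 0 = out, 0.006 = fully in; springs back; fully in takes 5 N
- run_button_top (a point): centre of the flat top of the green hold-to-run button, 28 mm across, 68 mm above the bench when out; moves with the button, straight down
- stop_box: yellow box 72 x 72 mm, 50 mm high, clamped to the bench, with the red mushroom of the emergency stop (40 mm across, top 83 mm above the bench). Origin: centre of its underside; z up
- stop_mushroom (a joint): travel of the red emergency stop (m): 0 = out, 0.006 = in; it takes 9 N to start moving. Leave it alone
- bearing: ball bearing 35 mm across, 11 mm high, lying loose in the brass nest in the chamber under the lid. Origin: centre of its underside, 45 mm above the bench. To be left alone
- oil_bottle: white dropper oil bottle with red tip, 43 mm across, 118 mm high, standing. Origin: centre of its underside. Bystander
- screw_dish: steel dish of screws, 97 mm across, 25 mm high. Origin: centre of its underside. Bystander
- gear: steel spur gear, 48 mm across, 18 mm high, lying flat. Origin: centre of its underside. Bystander
- bushing: brass flanged bushing, 34 mm across, 28 mm high. Origin: centre of its underside. Bystander
- spare_bearing: spare ball bearing, 35 mm across, 11 mm high, lying flat on the bench. Origin: centre of its underside. Bystander
- screwdriver: small screwdriver with an orange handle, 164 mm long, 26 mm high, lying along its y axis near the bench's front edge. Origin: middle of its length, on the bench. Bystander

How it is judged:
By the outcome, as a careful person would: the job done as asked, in the order asked, and still so for the second after the job is handed in, while the arm keeps its last pose, push and grip.
It also fails if it takes over 42 s, if anything falls off the work surface, if the arm or the gripper's body presses on something with over 40 N, if the wrist force passes 120 N, or if a joint passes its speed limit or range.

## Robot

A 7-joint arm with a two-finger parallel gripper is mounted at the origin on a cart in front of the work surface, level with it; the furniture and walls round the work are solid. World frame = base frame: x ahead of the robot, y to its left, z up, the work surface at z = 0. Lengths are in m, angles in rad, forces in N, time in s.
With the tool pointing down it reaches from about 0.4 to 0.9 m from the base axis. Payload 5.5 kg.
Tool frame: the origin (TCP) lies midway between the tips of the shut fingers; the grasp point (between the pads) lies pinch_z behind it (pinch_z is the distance from the TCP to the grasp point, in m); z points along the fingers, y is the line along which they close (so a half turn about z gives the same grasp; the last joint's range is limited). The gripper opens to 92 mm and grips with 3 to 60 N. Pads are 19 mm wide; open, the fingers measure 130 mm over their backs; the gripper's body (75 mm by 190 mm) begins 47 mm behind the grasp point.
Start: joints at [1.57, 0.501, -0.427, 1.55, 0.221, 1.138, -0.21], TCP at [0.17, -0.628, 0.227] pointing down, gripper open.
Joint ranges: [-2.88, 2.88], [-0.31, 2.03], [-1.54, 1.56], [0.2, 2.42], [-1.41, 4.55], [0.19, 2.02], [-2.57, 2.57]. Speed limits (rad/s): [2.57, 2.57, 3.14, 3.14, 3.14, 3.14, 3.14].

## Interface

Orientations are given as [roll, pitch, yaw] about the fixed x, y, z axes, in that order (R = Rz(yaw) Ry(pitch) Rx(roll)).
In Python, from plant import read_state, capture, sign_off, outline_of, landmark_of, pinch_z gives the robot as it stands.
- The arm moves only by the tool arm_command, never from a script. Its argument "rows" is a list that holds one entry, the list of rows, each a list of 7 numbers: the shift along the tool's x, y, z in mm, then the turn, a rotation vector about the tool's x, y, z in rad, then the opening in per cent of the stroke, from 0 (shut) to 100 (fully open). A call has 1 to 10 rows; each row shifts and turns the commanded pose from where the row before left it, along the tool's axes as they then stand; what a row does not reach is not made up. A row lasts 1/12 s, in which the tool goes at most 41.7 mm and 7.16 degrees, less where a joint would pass 70% of its speed; a pose out of reach is approached as far as the arm can. A call with a gripper value outside its range is refused whole. The fingers move at their own pace and stop on an object; the grip force is fixed at half the most. Time passes only in rows, so rows that do not move let the fingers close. It gives the time, the measured TCP pose, the force, the opening and the grip force at its end, in the units of the state.
- read_state(): the state, without advancing time (a new reading comes with each control period).
- capture(name): name is "scene" or "top"; returns a dict with "image" (480x640x3 uint8, red, green, blue), "fx", "fy", "cx", "cy" (pixels), "rvec" (rotation vector, rad) and "tvec" (3), from world to camera coordinates, as OpenCV has them. Camera axes: x right, y down, z forward; pixel columns grow to the right and rows downward; lengths in m; the calibration is good to about 2 mm. A picture is of the moment at which its call begins. There is no depth.
- sign_off(): hands the job in; it is judged then, once.
Trained networks look in the newest picture that a camera, given by its name, has taken for a name from the list of things; names that differ only in an ending like _2 or _b are one class to them, and where a whole thing is asked for, a point or a joint stands for the part that bears it (a point fixed in the world has none). Each returns a list of dicts, best first, with "score" (0 to 1); they miss things now and then, are a little off and sometimes report something else, mostly with a low value. They report only what shows in the picture. A call takes as long as a camera call.
- outline_of(camera, target): "mask" (480x640 bool, what is visible of it) and "rect" ([centre column, centre row, width, height] in pixels, round what is visible of it).
- landmark_of(camera, target): "pixel" ([row, column] in pixels: a listed point, or the origin of a listed thing).
The state is a dict: "clock": time; "qpos": joint angles; "joint_velocities": joint speeds; "joint_torque": joint torques, N m; "tcp_pos": TCP position; "ee_rot": TCP orientation; "ft_force": force on the tool from outside, world axes, zero at the start; "moment": the same for the moment, N m; "width": finger opening in m; "gripper_force": force on a finger pad.
Only numpy, scipy, OpenCV 4.12 (cv2) and the standard library are available. Lean on these libraries where they do the work, as an engineer would, in place of code of your own. Each camera call takes 0.05 s, during which the arm holds its last target. There are 200 camera calls.

## Working session

There is one attempt and no reset: what is moved stays moved. The work goes in short steps, Python scripts to look and compute and a tool call to move; the robot and the scene stay as the last step left them, time stands still between calls to the robot, and variables do not carry over. Pictures are saved under pics/ and viewed, at most 10 in all, crops included, and the job is handed in when it is done.

Besides the shell and the picture viewer there is one more tool, called after "Emit:" in YAML: its name, and indented under it one key for each argument. arm_command: Moves the arm, as the interface text tells. Its arguments: {"type":"object","properties":{"rows":{"type":"array","items":{"type":"array","items":{"type":"array","items":{"type":"number"}}}}},"required":["rows"]}

```bash
mkdir -p pics; cat > h.py <<'E'
import numpy as np, cv2
from plant import *
def ray(c,px):
    R=cv2.Rodrigues(np.array(c["rvec"],float))[0]; t=np.array(c["tvec"],float).ravel()
    d=R.T@np.array([(px[1]-c["cx"])/c["fx"],(px[0]-c["cy"])/c["fy"],1]); return -R.T@t,d
def atz(c,px,z):
    o,d=ray(c,px); return o+d*(z-o[2])/d[2]
def proj(c,p):
    return cv2.projectPoints(np.array([p],float),np.array(c["rvec"],float),np.array(c["tvec"],float),np.array([[c["fx"],0,c["cx"]],[0,c["fy"],c["cy"]],[0,0,1.]]),None)[0].ravel()
E
python3 - <<'E'
from h import *
cs={n:capture(n) for n in("scene","top")}
for n,c in cs.items():
    cv2.imwrite(f"pics/{n}0.png",c["image"][:,:,::-1])
    print(n,ray(c,(240,320)))
    for t,z in [("reset_button_top",.068),("run_button_top",.068),("stop_box",0),("stop_mushroom",.083),("test_station",0),("lid_hinge",.08),("lid_pad",.15),("oil_bottle",0)]:
        try: L=landmark_of(n,t)
        except Exception as e: print(t,e);continue
        for l in L[:2]: print(t,round(l["score"],2),np.round(l["pixel"],1),np.round(atz(c,l["pixel"],z),3))
s=read_state();print(s["clock"],s["tcp_pos"],s["ee_rot"],s["width"],pinch_z)
E
```

```text
scene (array([ 0.10271856, -0.45485044,  0.83087758]), array([ 0.4372846 ,  0.47299482, -0.7649884 ]))
reset_button_top 0.72 [263.9 295. ] [0.456 0.006 0.068]
run_button_top 0.59 [210.9 386.6] [ 0.709 -0.028  0.068]
run_button_top 0.58 [230.6 260.8] [0.464 0.129 0.068]
stop_box 0.64 [319.8 342.5] [ 0.461 -0.13   0.   ]
stop_mushroom it knows: bearing, bushing, gear, lid_hinge, lid_pad, oil_bottle, reset_box, reset_button_top, run_box, run_button_top, screw_dish, screwdriver, spare_bearing, stop_box, test_station
test_station 0.66 [250.5 361.5] [ 0.625 -0.032  0.   ]
lid_hinge 0.75 [296.6 479.3] [ 0.653 -0.311  0.08 ]
lid_hinge 0.61 [211.7 383.5] [ 0.693 -0.031  0.08 ]
lid_pad 0.95 [195.7 372.1] [ 0.656 -0.023  0.15 ]
oil_bottle 0.68 [189.9 245.4] [0.557 0.32  0.   ]
top (array([ 0.36564355, -0.00269621,  1.149019  ]), array([ 1.56716576e-01,  3.91534046e-04, -9.87659315e-01]))
reset_button_top 0.47 [277.3 312.9] [0.459 0.012 0.068]
run_button_top 0.73 [274.8 263.6] [0.465 0.114 0.068]
stop_box 0.68 [283.2 379.7] [ 0.452 -0.133  0.   ]
stop_mushroom it knows: bearing, bushing, gear, lid_hinge, lid_pad, oil_bottle, reset_box, reset_button_top, run_box, run_button_top, screw_dish, screwdriver, spare_bearing, stop_box, test_station
test_station 0.72 [275.6 264.8] [0.469 0.119 0.   ]
test_station 0.58 [207.2 337.5] [ 0.622 -0.041  0.   ]
lid_hinge 0.78 [162.7 327.6] [ 0.7   -0.018  0.08 ]
lid_pad 0.78 [177.7 338.9] [ 0.648 -0.039  0.15 ]
oil_bottle 0.59 [234.2 180.9] [0.561 0.306 0.   ]
0.8 [ 0.16956212 -0.6275126   0.2267516 ] [ 3.14151203e+00 -6.18570709e-05  2.63883435e-01] 0.09183051333154293 0.0188
```

View pics/scene0.png

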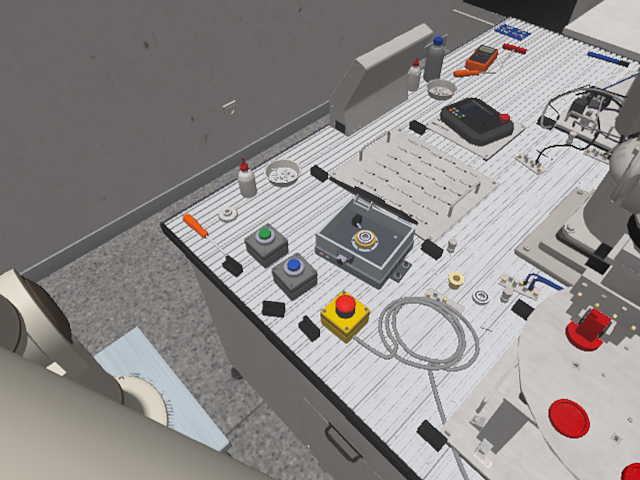

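View pics/top0.png

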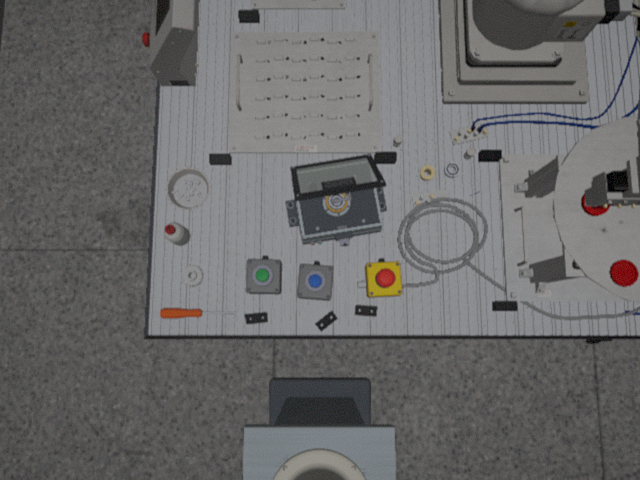

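The scene picture shows green at (row 234, col 265), blue (265, 294) and red (305, 346), with the station around (240, 365). The top view shows green (275, 263), blue (281, 316), red (278, 386), and the lid half open at about (175, 338). I'll zoom in on the station.

```bash
python3 - <<'E'
from h import *
ims=[]
for n,(r,c) in {"scene":(180,300),"top":(140,270)}.items():
    cc=capture(n); im=cc["image"]
    ims.append(cv2.resize(im[r:r+120,c:c+130],None,fx=3,fy=4,interpolation=cv2.INTER_CUBIC)[:, :, ::-1])
    hsv=cv2.cvtColor(im,cv2.COLOR_RGB2HSV)
    for nm,lo,hi,z in [("green",55,75,.068),("blue",105,125,.068)]:
        m=((hsv[...,0]>=lo)&(hsv[...,0]<=hi)&(hsv[...,1]>110)&(hsv[...,2]>60)).astype(np.uint8)
        k,lab,st,ce=cv2.connectedComponentsWithStats(m)
        for i in range(1,k):
            if st[i,4]>40 and 200<ce[i][1]<300 and 220<ce[i][0]<350: print(n,nm,st[i],ce[i].round(1),atz(cc,ce[i][::-1],z).round(4), atz(cc,ce[i][::-1],.064).round(4))
    for t in ("lid_pad","test_station","lid_hinge"):
        for o in outline_of(n,t)[:1] if t!="lid_hinge" else []:
            q=cv2.minAreaRect(np.argwhere(o["mask"])[:,::-1].astype(np.float32)); print(n,t,o["score"],np.round(o["rect"],1),q)
        print([(l["score"],l["pixel"]) for l in landmark_of(n,t)])
cv2.imwrite("pics/crop.png",np.hstack(ims))
# fit station model: hinge + lid pad triangulation
E
```

```text
scene green [259 228  12  11  99] [264.5 233.1] [0.4649 0.1175 0.068 ] [0.4668 0.1205 0.064 ]
scene blue [287 259  13  12 123] [293.3 264.4] [0.4529 0.0079 0.068 ] [0.4548 0.0103 0.064 ]
scene lid_pad 0.81 [374.2 203.8  90.   47.3] ((371.2082214355469, 203.2450408935547), (97.88009643554688, 18.149599075317383), 25.201122283935547)
[(0.67, [195.1, 370.2]), (0.22, [190.8, 247.0])]
scene test_station 0.9 [365.  232.2 107.3 106.8] ((362.4412841796875, 234.98855590820312), (113.32457733154297, 81.07589721679688), 29.47589111328125)
[(0.85, [250.4, 361.3])]
[(0.69, [177.0, 280.1]), (0.68, [210.0, 382.8])]
top green [256 269  12  12 112] [261.8 274.7] [0.4647 0.1179 0.068 ] [0.465  0.1183 0.064 ]
top blue [309 275  13  12 123] [314.7 280.5] [0.4528 0.0086 0.068 ] [0.4532 0.0087 0.064 ]
top lid_pad 0.87 [338.1 177.6  94.6  48.9] ((337.6944885253906, 179.61834716796875), (42.92097091674805, 90.4253158569336), 80.13418579101562)
[(0.77, [183.4, 338.3]), (0.68, [193.1, 190.9])]
top test_station 0.75 [335.9 198.8 101.1  92.5] ((336.760986328125, 202.48968505859375), (86.91300201416016, 101.63523864746094), 80.3802719116211)
[(0.67, [205.2, 337.0])]
[]
```

View pics/crop.png

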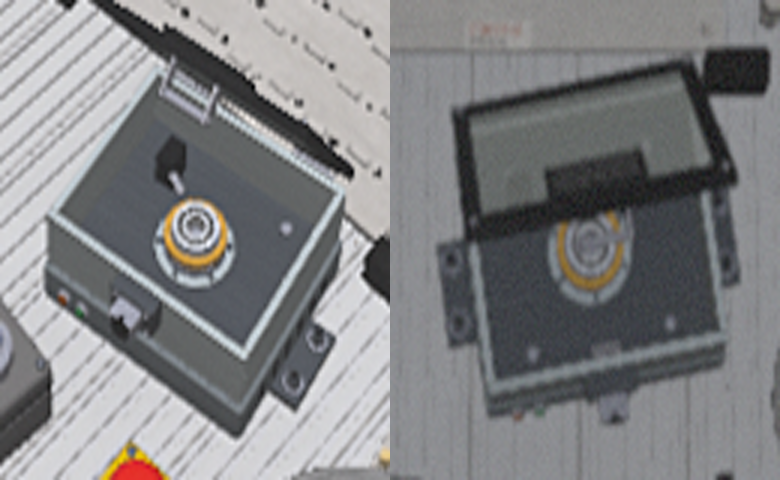

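```bash
python3 - <<'E'
from h import *
from scipy.optimize import least_squares
t=capture("top");s=capture("scene")
obs=[(t,(301.7,238),(-75,85)),(t,(382.3,225.7),(-75,-85)),(s,(316.7,233.2),(-75,85)),(s,(381,269.2),(-75,-85)),(s,(414.3,226.2),(75,-85))]
for c,p,b in obs: print(atz(c,p[::-1],.076).round(4))
def f(q):
    r=[]
    for c,p,b in obs:
        w=[q[0]+(np.cos(q[2])*b[0]-np.sin(q[2])*b[1])/1e3,q[1]+(np.sin(q[2])*b[0]+np.cos(q[2])*b[1])/1e3,.076]
        r+=list(proj(c,w)-p)
    return r
r=least_squares(f,[.62,-.04,.15]);print(r.x.round(4),np.round(r.fun,1))
x,y,a=r.x; e=np.array([np.cos(a),np.sin(a),0])
for hx in(.075,.08):
  h=np.array([x,y,.08])+hx*e; print("hinge",h.round(4),"top px",proj(t,h),"scene",proj(s,h))
  for th in(0,.5,.6,.7,.8,.9):
    p=h-.128*np.cos(th)*e+np.array([0,0,.128*np.sin(th)])+.010*(np.array([0,0,np.cos(th)])+np.sin(th)*e)
    print(th,p.round(3),proj(t,p).round(1),proj(s,p).round(1))
E
```

```text
[0.5401 0.0356 0.076 ]
[ 0.5659 -0.1316  0.076 ]
[0.5425 0.031  0.076 ]
[ 0.5692 -0.1321  0.076 ]
[ 0.7107 -0.1056  0.076 ]
[ 0.6276 -0.0362  0.1643] [ 0.1  0.2  0.3 -0.7 -2.3 -0.4 -0.5  0.6  2.1 -0.6]
hinge [ 0.7015 -0.024   0.08  ] top px [330.27546092 162.10007755] scene [383.79316819 208.10504698]
0 [ 0.575 -0.045  0.09 ] [340.8 220. ] [352.4 240. ]
0.5 [ 0.595 -0.042  0.15 ] [340.2 203.8] [359.2 214.8]
0.6 [ 0.603 -0.04   0.161] [339.7 198.8] [361.5 209.1]
0.7 [ 0.611 -0.039  0.17 ] [339.1 193.3] [364.1 203.4]
0.8 [ 0.621 -0.037  0.179] [338.5 187.4] [366.9 197.7]
0.9 [ 0.631 -0.036  0.186] [337.7 181.2] [369.9 192.1]
hinge [ 0.7065 -0.0232  0.08  ] top px [329.88042676 159.84339481] scene [384.94429723 206.83231205]
0 [ 0.58  -0.044  0.09 ] [340.3 217.6] [353.7 238.5]
0.5 [ 0.6   -0.041  0.15 ] [339.7 201.3] [360.6 213.4]
0.6 [ 0.608 -0.04   0.161] [339.3 196.3] [362.9 207.7]
0.7 [ 0.616 -0.038  0.17 ] [338.7 190.8] [365.4 202. ]
0.8 [ 0.626 -0.037  0.179] [338.  184.9] [368.3 196.3]
0.9 [ 0.636 -0.035  0.186] [337.2 178.6] [371.3 190.7]
```

The rim fit agrees in both cameras to about 2 px, with the station at (0.628, -0.036), yaw 0.164. The buttons agree to 1 mm: blue at (0.453, 0.008) and green at (0.465, 0.118). The pad is near (0.625, -0.037, 0.18). Next I shut the fingers and approach.

Emit:
arm_command:
  rows:
    - [[0, 0, -30, 0, 0, 0.1, 0], [29, -27, 0, 0, 0, 0, 0], [29, -27, 0, 0, 0, 0, 0], [29, -27, 0, 0, 0, 0, 0], [29, -27, 0, 0, 0, 0, 0], [29, -27, 0, 0, 0, 0, 0], [29, -27, 0, 0, 0, 0, 0], [29, -27, 0, 0, 0, 0, 0], [29, -27, 0, 0, 0, 0, 0], [29, -27, 0, 0, 0, 0, 0]]

```text
clock: 2.33
tcp_pos: [0.3883, -0.3436, 0.2571]
ee_rot: [3.141, -0.0, 0.164]
ft_force: [1.1, 0.0, 0.7]
width: 0.0299
gripper_force: 0.0
```

Emit:
arm_command:
  rows:
    - [[29, -27, 0, 0, 0, 0, 0], [29, -27, 0, 0, 0, 0, 0], [29, -27, 0, 0, 0, 0, 0], [29, -27, 0, 0, 0, 0, 0], [29, -27, 0, 0, 0, 0, 0], [29, -27, 0, 0, 0, 0, 0], [29, -27, 0, 0, 0, 0, 0], [29, -27, 0, 0, 0, 0, 0], [29, -27, 0, 0, 0, 0, 0], [29, -24, 0, 0, 0, 0, 0]]

```text
clock: 3.17
tcp_pos: [0.6309, -0.0322, 0.2569]
ee_rot: [-3.142, -0.0, 0.164]
ft_force: [0.0, -1.0, 1.1]
width: 0.0005
gripper_force: 0.0
```

```bash
python3 - <<'E'
from h import *
t=capture("scene");cv2.imwrite("pics/a1.png",t["image"][100:300,250:500,::-1].repeat(3,0).repeat(3,1)[:600,:750])
s=read_state();print(s["tcp_pos"],s["ee_rot"],s["ft_force"],s["width"])
a=.164;e=np.array([np.cos(a),np.sin(a),0]);h=np.array([.6276,-.0362,.08])+.077*e
n=np.array([e[1],-e[0],0]);
prev=s["tcp_pos"]
for th in [.95,.85,.75,.65,.55,.45,.35,.25,.15,.1,.05,0.01]:
    off=.0095 if th>.1 else .0095*th/.1
    r=.126+off
    p=h-r*np.cos(th)*e+np.array([0,0,r*np.sin(th)])+.010*(np.array([0,0,np.cos(th)])+np.sin(th)*e)+off*e
    d=p-prev;print(th,p.round(4),"tool d mm",(np.array([d@e,d@n,-d[2]])*1e3).round(1));prev=p
E
```

```text
[ 0.63456314 -0.02330263  0.25714034] [-3.13559515 -0.00557934  0.17258426] [3.4949176  4.79695889 2.77642312] 0.00022966003242510326
0.95 [ 0.6432 -0.0336  0.196 ] tool d mm [ 6.8 11.6 61.1]
0.85 [ 0.6321 -0.0355  0.1884] tool d mm [-11.2  -0.    7.6]
0.75 [ 0.6219 -0.0372  0.1797] tool d mm [-10.4   0.    8.7]
0.65 [ 0.6125 -0.0387  0.17  ] tool d mm [-9.5 -0.   9.7]
0.55 [ 0.6041 -0.0401  0.1593] tool d mm [-8.5  0.  10.6]
0.45 [ 0.5969 -0.0413  0.1479] tool d mm [-7.4  0.  11.4]
0.35 [ 0.5907 -0.0423  0.1359] tool d mm [-6.2 -0.  12.1]
0.25 [ 0.5859 -0.0431  0.1232] tool d mm [-5.  -0.  12.6]
0.15 [ 0.5822 -0.0437  0.1101] tool d mm [-3.7  0.  13.1]
0.1 [ 0.5809 -0.0439  0.1035] tool d mm [-1.3  0.   6.7]
0.05 [ 0.5799 -0.0441  0.0965] tool d mm [-1. -0.  7.]
0.01 [ 0.5794 -0.0442  0.0913] tool d mm [-0.6  0.   5.3]
```

View pics/a1.png

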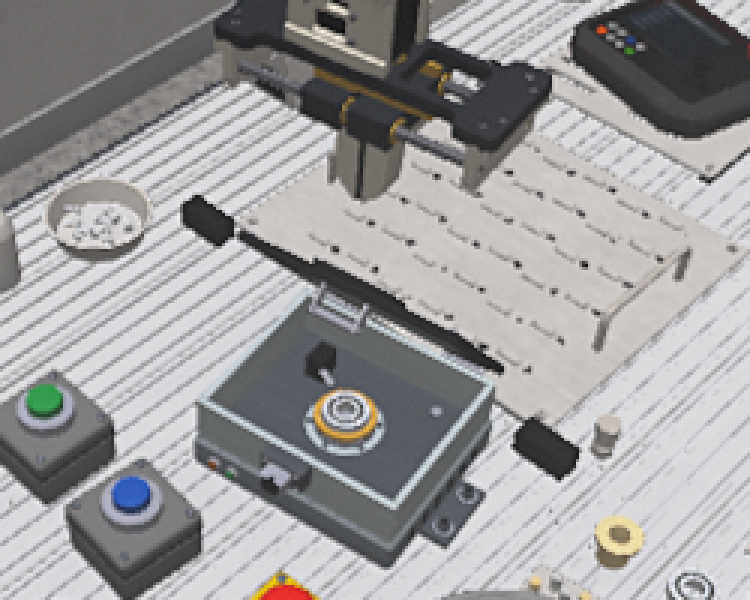

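The gripper is shut above the tilted lid (black edge-on line from (240, 235) to (500, 370) in the crop) and still clear of it. Next I go down to just above the pad and settle.

Emit:
arm_command:
  rows:
    - [[0, 0, 15, 0, 0, 0, 0], [0, 0, 15, 0, 0, 0, 0], [0, 0, 10, 0, 0, 0, 0], [0, 0, 8, 0, 0, 0, 0], [0, 0, 4, 0, 0, 0, 0], [0, 0, 0, 0, 0, 0, 0]]

```text
clock: 3.72
tcp_pos: [0.6293, -0.0351, 0.2039]
ee_rot: [-3.141, 0.001, 0.163]
ft_force: [-0.5, -0.4, 1.0]
width: 0.0003
gripper_force: 0.0
```

Emit:
arm_command:
  rows:
    - [[0, 0, 8, 0, 0, 0, 0], [0, 0, 8, 0, 0, 0, 0], [-4, 0, 4, 0, 0, 0, 0], [-4, 0, 4, 0, 0, 0, 0], [-5, 0, 5, 0, 0, 0, 0], [-5, 0, 5, 0, 0, 0, 0], [-4, 0, 5, 0, 0, 0, 0], [-4, 0, 5, 0, 0, 0, 0], [0, 0, 0, 0, 0, 0, 0]]

```text
clock: 4.47
tcp_pos: [0.6027, -0.0391, 0.1595]
ee_rot: [-3.141, 0.002, 0.164]
ft_force: [-0.1, 0.6, 0.0]
width: 0.0003
gripper_force: 0.0
```

```bash
python3 - <<'E'
from h import *
o=[]
for n,(r,c) in {"scene":(150,280),"top":(130,250)}.items():
    t=capture(n);o.append(cv2.resize(t["image"][r:r+150,c:c+130,::-1],None,fx=3,fy=3,interpolation=cv2.INTER_CUBIC))
cv2.imwrite("pics/a2.png",np.hstack(o))
s=read_state();print(s["tcp_pos"],s["ft_force"])
E
```

```text
[ 0.60383607 -0.0387118   0.16047052] [ 0.1859457  -0.62179107 -0.01281897]
```

View pics/a2.png

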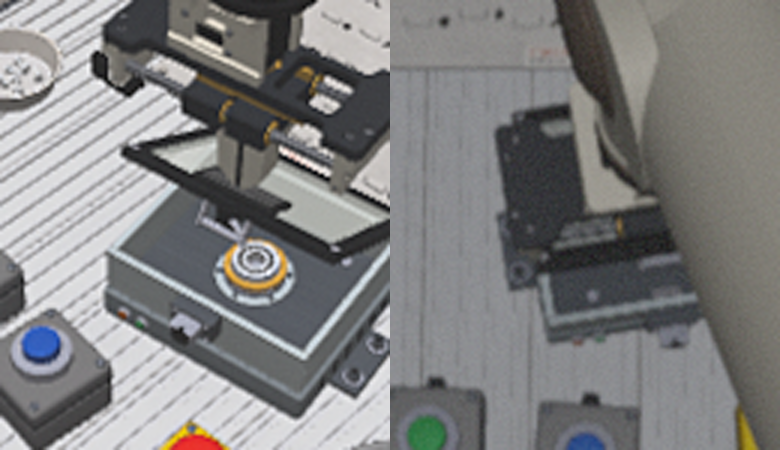

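The tips are on the pad and the lid is coming down (tip at about (240, 180) in the scene crop). I continue along the arc.

Emit:
arm_command:
  rows:
    - [[-4, 0, 6, 0, 0, 0, 0], [-4, 0, 6, 0, 0, 0, 0], [-3, 0, 6, 0, 0, 0, 0], [-3, 0, 6, 0, 0, 0, 0], [-3, 0, 6, 0, 0, 0, 0], [-2, 0, 6, 0, 0, 0, 0], [-2, 0, 6, 0, 0, 0, 0], [-2, 0, 6, 0, 0, 0, 0], [-1, 0, 5, 0, 0, 0, 0], [0, 0, 3, 0, 0, 0, 0]]

```text
clock: 5.4
tcp_pos: [0.58, -0.0427, 0.1039]
ee_rot: [-3.141, 0.001, 0.164]
ft_force: [-1.3, -0.2, 3.1]
width: 0.0005
gripper_force: 1.0
```

Emit:
arm_command:
  rows:
    - [[0, 0, 3, 0, 0, 0, 0], [0, 0, 3, 0, 0, 0, 0], [0, 0, 3, 0, 0, 0, 0], [0, 0, 2, 0, 0, 0, 0], [0, 0, 0, 0, 0, 0, 0]]

```text
clock: 5.82
tcp_pos: [0.5801, -0.0427, 0.093]
ee_rot: [-3.141, 0.001, 0.164]
ft_force: [-0.4, 0.5, -0.0]
width: 0.0003
gripper_force: 0.0
```

Emit:
arm_command:
  rows:
    - [[0, 0, 1, 0, 0, 0, 0], [0, 0, 1, 0, 0, 0, 0], [0, 0, 1, 0, 0, 0, 0], [0, 0, 1, 0, 0, 0, 0], [0, 0, 0, 0, 0, 0, 0]]

```text
clock: 6.23
tcp_pos: [0.5807, -0.0426, 0.0903]
ee_rot: [3.141, 0.0, 0.164]
ft_force: [-1.7, -1.5, 6.4]
width: 0.0001
gripper_force: 2.8
```

Emit:
arm_command:
  rows:
    - [[0, 0, 1, 0, 0, 0, 0], [0, 0, 1, 0, 0, 0, 0], [0, 0, 0, 0, 0, 0, 0], [0, 0, 0, 0, 0, 0, 0]]

```text
clock: 6.57
tcp_pos: [0.5808, -0.0426, 0.0901]
ee_rot: [3.14, -0.0, 0.164]
ft_force: [-7.0, -0.5, 20.3]
width: 0.0007
gripper_force: 9.9
```

Emit:
arm_command:
  rows:
    - [[0, 0, -5, 0, 0, 0, 0], [0, 0, -10, 0, 0, 0, 0], [0, 0, -15, 0, 0, 0, 0], [0, 0, -20, 0, 0, 0, 0], [0, 0, -10, 0, 0, 0, 0], [0, 0, 0, 0, 0, 0, 0]]

```text
clock: 7.07
tcp_pos: [0.5827, -0.0425, 0.1504]
ee_rot: [3.14, -0.005, 0.164]
ft_force: [-0.1, 0.4, 0.7]
width: 0.0003
gripper_force: 0.0
```

```bash
python3 - <<'E'
from h import *
t=capture("scene");cv2.imwrite("pics/a3.png",cv2.resize(t["image"][150:310,240:440,::-1],None,fx=3,fy=3,interpolation=cv2.INTER_CUBIC))
s=read_state();print(s["tcp_pos"],s["ft_force"])
E
```

```text
[ 0.58169943 -0.0427345   0.14894916] [ 0.296441   -0.40091048 -0.44758007]
```

View pics/a3.png

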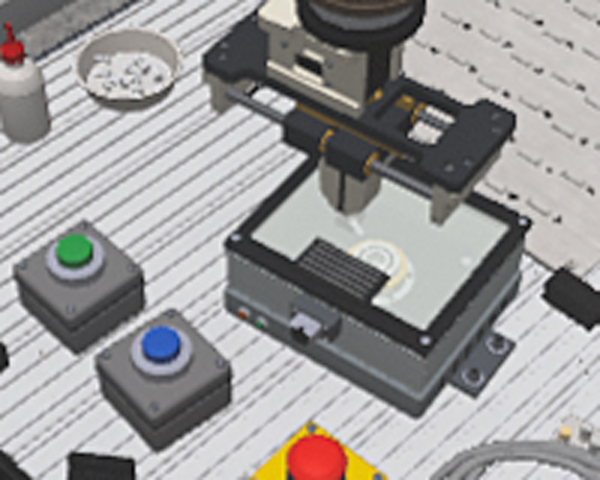

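The lid is flat and latched (pad at about (345, 270) in the crop) with the tips clear of it. Now to blue.

Emit:
arm_command:
  rows:
    - [[-20, -12, 0, 0, 0, 0, 0], [-20, -12, 0, 0, 0, 0, 0], [-20, -12, 0, 0, 0, 0, 0], [-20, -12, 0, 0, 0, 0, 0], [-20, -12, 5, 0, 0, 0, 0], [-19, -11, 15, 0, 0, 0, 0], [0, 0, 20, 0, 0, 0, 0], [0, 0, 15, 0, 0, 0, 0], [0, 0, 5, 0, 0, 0, 0], [0, 0, 0, 0, 0, 0, 0]]

```text
clock: 7.95
tcp_pos: [0.45, 0.0081, 0.0861]
ee_rot: [-3.14, 0.004, 0.164]
ft_force: [0.7, -0.7, 0.3]
width: 0.0005
gripper_force: 0.0
```

Emit:
arm_command:
  rows:
    - [[2, 0, 6, 0, 0, 0, 0], [0, 0, 6, 0, 0, 0, 0], [0, 0, 4, 0, 0, 0, 0], [0, 0, 3, 0, 0, 0, 0], [0, 0, 3, 0, 0, 0, 0], [0, 0, 2, 0, 0, 0, 0], [0, 0, 1, 0, 0, 0, 0], [0, 0, 0, 0, 0, 0, 0]]

```text
clock: 8.62
tcp_pos: [0.4546, 0.0083, 0.0656]
ee_rot: [3.138, -0.001, 0.164]
ft_force: [-10.1, -1.2, 38.7]
width: 0.0004
gripper_force: 19.4
```

Emit:
arm_command:
  rows:
    - [[0, 0, 0, 0, 0, 0, 0], [0, 0, 0, 0, 0, 0, 0]]

```text
clock: 8.78
tcp_pos: [0.4546, 0.0083, 0.0656]
ee_rot: [3.138, -0.001, 0.164]
ft_force: [-9.9, -1.1, 38.3]
width: 0.0005
gripper_force: 19.1
```

```bash
python3 - <<'E'
from h import *
o=[]
for n,(r,c) in {"scene":(190,230),"top":(230,240)}.items():
    t=capture(n);o.append(cv2.resize(t["image"][r:r+110,c:c+130,::-1],None,fx=3,fy=3,interpolation=cv2.INTER_CUBIC))
cv2.imwrite("pics/a4.png",np.hstack(o))
s=read_state();print(s["tcp_pos"],s["ee_rot"],s["ft_force"],s["moment"])
E
```

```text
[0.45458813 0.00830617 0.0655755 ] [ 3.13837301e+00 -1.30222980e-03  1.64218221e-01] [-9.83530388 -0.87559435 39.40512222] [-0.20220166  2.3066305   0.02301826]
```

View pics/a4.png

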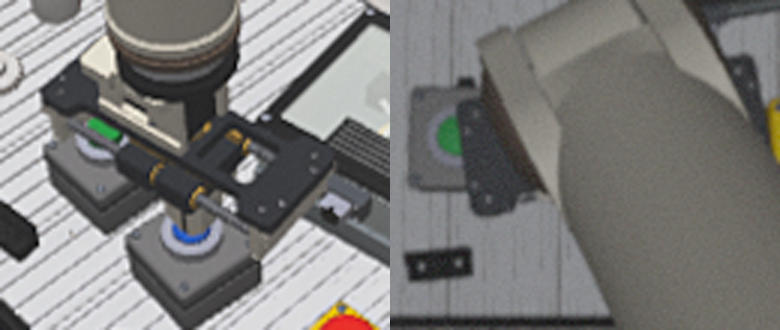

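Emit:
arm_command:
  rows:
    - [[0, 0, -2, 0, 0, 0, 0], [0, 0, -2, 0, 0, 0, 0], [0, 0, 0, 0, 0, 0, 0], [0, 0, 0, 0, 0, 0, 0]]

```text
clock: 9.22
tcp_pos: [0.4544, 0.0083, 0.0672]
ee_rot: [3.141, -0.002, 0.164]
ft_force: [-0.7, -0.9, 3.3]
width: 0.0006
gripper_force: 2.1
```

Emit:
arm_command:
  rows:
    - [[0, 0, -2, 0, 0, 0, 0], [0, 0, 0, 0, 0, 0, 0], [0, 0, 0, 0, 0, 0, 0]]

```text
clock: 9.47
tcp_pos: [0.4543, 0.0083, 0.0689]
ee_rot: [3.142, -0.001, 0.164]
ft_force: [1.5, 0.2, 4.0]
width: 0.0006
gripper_force: 1.6
```

Emit:
arm_command:
  rows:
    - [[0, 0, -2, 0, 0, 0, 0], [0, 0, 0, 0, 0, 0, 0], [0, 0, 0, 0, 0, 0, 0]]

```text
clock: 9.72
tcp_pos: [0.4537, 0.0084, 0.0707]
ee_rot: [-3.141, -0.0, 0.164]
ft_force: [1.5, -0.0, 2.2]
width: -0.0
gripper_force: 1.1
```

The force falls off like a spring up to z≈0.071, so the button was fully in at 0.0656 (the tips sit a few mm lower than the nominal TCP here). I release it, then go to green.

Emit:
arm_command:
  rows:
    - [[0, 0, -5, 0, 0, 0, 0], [0, 0, -10, 0, 0, 0, 0], [0, 0, -10, 0, 0, 0, 0], [0, 0, 0, 0, 0, 0, 0], [5, -18, 0, 0, 0, 0, 0], [5, -18, 0, 0, 0, 0, 0], [5, -18, 0, 0, 0, 0, 0], [5, -18, 0, 0, 0, 0, 0], [5, -18, 0, 0, 0, 0, 0], [3, -16, 0, 0, 0, 0, 0]]

```text
clock: 10.55
tcp_pos: [0.4642, 0.1187, 0.0961]
ee_rot: [-3.141, -0.001, 0.164]
ft_force: [0.4, 0.1, -0.2]
width: 0.0004
gripper_force: 0.0
```

Emit:
arm_command:
  rows:
    - [[0, 0, 8, 0, 0, 0, 0], [0, 0, 8, 0, 0, 0, 0], [0, 0, 0, 0, 0, 0, 0], [0, 0, 0, 0, 0, 0, 0]]

```text
clock: 10.88
tcp_pos: [0.463, 0.1159, 0.0788]
ee_rot: [3.141, 0.003, 0.162]
ft_force: [-0.4, -0.6, -0.0]
width: 0.0005
gripper_force: 0.0
```

```bash
python3 - <<'E'
from h import *
t=capture("scene");cv2.imwrite("pics/a5.png",cv2.resize(t["image"][150:310,220:440,::-1],None,fx=3,fy=3,interpolation=cv2.INTER_CUBIC))
s=read_state();print(s["clock"],s["tcp_pos"],s["ft_force"])
E
```

```text
10.9333 [0.46341796 0.1160651  0.07916219] [-0.17679362 -1.38828538 -0.32695528]
```

View pics/a5.png

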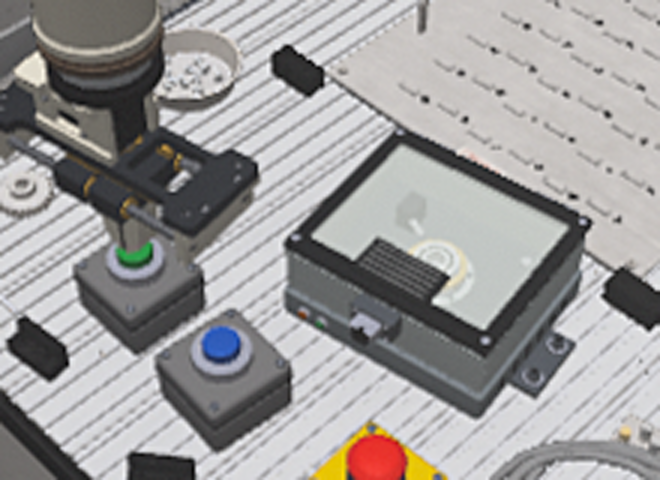

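The lid is shut and blue is out. The tip appears at (120, 245) beside the green centre (133, 249), so I check this against the projection.

```bash
python3 - <<'E'
from h import *
t=capture("scene")
for z in(.079,.0755,.068):print((proj(t,[.4634,.116,z])-[220,150])*3)
print((proj(t,[.4634,.116,.095])-[220,150])*3)
cv2.imwrite("pics/a6.png",cv2.resize(t["image"][205:265,235:300,::-1],None,fx=9,fy=9,interpolation=cv2.INTER_CUBIC))
E
```

```text
[131.47628509 241.64229988]
[131.9955475  244.79215333]
[133.09903016 251.4858955 ]
[129.06691197 227.02700693]
```

View pics/a6.png

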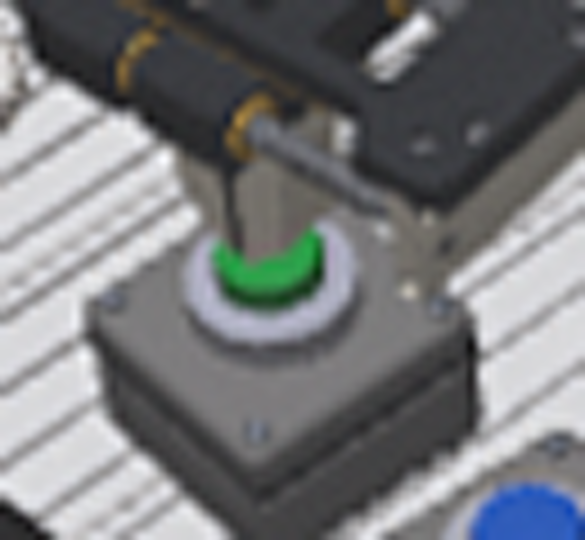

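The tips are over the green button; the visible seam is on the near face of the fingers, which explains the offset. I press.

Emit:
arm_command:
  rows:
    - [[2, -2, 4, 0, 0, 0, 0], [0, 0, 4, 0, 0, 0, 0], [0, 0, 3, 0, 0, 0, 0], [0, 0, 2, 0, 0, 0, 0], [0, 0, 1, 0, 0, 0, 0], [0, 0, 0, 0, 0, 0, 0], [0, 0, 0, 0, 0, 0, 0]]

```text
clock: 11.57
tcp_pos: [0.4665, 0.1198, 0.0663]
ee_rot: [3.141, -0.002, 0.164]
ft_force: [1.3, -1.6, 5.8]
width: 0.0005
gripper_force: 3.1
```

Emit:
arm_command:
  rows:
    - [[0, 0, 1, 0, 0, 0, 0], [0, 0, 1, 0, 0, 0, 0], [0, 0, 0, 0, 0, 0, 0], [0, 0, 0, 0, 0, 0, 0]]

```text
clock: 11.9
tcp_pos: [0.4666, 0.1198, 0.0658]
ee_rot: [3.14, -0.002, 0.164]
ft_force: [-5.2, -2.3, 25.5]
width: 0.0005
gripper_force: 13.0
```

```bash
python3 - <<'E'
from h import *
t=capture("scene");cv2.imwrite("pics/a7.png",cv2.resize(t["image"][190:280,235:345,::-1],None,fx=6,fy=6,interpolation=cv2.INTER_CUBIC))
s=read_state();print(s["clock"],s["tcp_pos"],s["ft_force"])
E
```

```text
11.95 [0.46663551 0.11982445 0.0658608 ] [-5.58349288 -2.41827227 26.97128163]
```

View pics/a7.png

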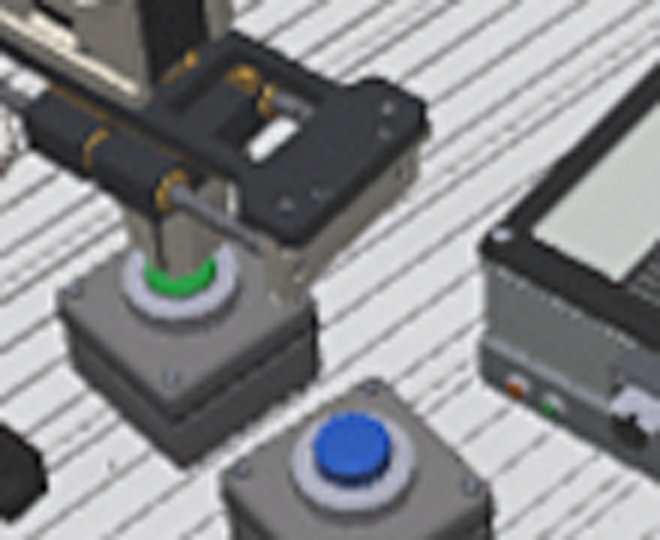

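The green button is held at its hard stop (27 N, same height as the blue one's stop), blue is out and the lid is shut. I hand the job in.

```bash
python3 -c "
from plant import *
print(sign_off())"
```

```text
the job is handed in; nothing more can be done
None
```

The lid is latched shut, blue was pressed fully in and let out again, and I handed the job in with green held in at about 27 N; both buttons hit a hard stop 3–4 mm above the listed height, which I took as fully in from how the force fell off on release.

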